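Set the grip funnel's size lever to the third click

TASK

Set the size lever of the grip funnel by feel: push it fully home against its stop at the funnel end, then push it away from the funnel and stop when it has dropped into the third click from home, never running past that click. Only push the lever with the fingers, do not pinch it; then move clear and leave the loose parts on the bench where they lie.

Things in the scene. Friction and masses are not known exactly. Their poses are not given: they have to be found in the camera images.
- fixture: Cast aluminium fixture bolted flat to the bench. Origin: on the bench, mid-channel; y runs along the slide channel away from the funnel, z up. Base plate 10 mm thick, x -45 to 45, y -235 to 85 mm. Channel 60 mm wide, 34 mm high, y -77 to 83. Everything on it but the funnel and the lever is at most 47 mm high (stops, tube): fingertips 52 mm or more above the bench pass over it.
- funnel (a point): Centre of the funnel's mouth, 95 mm above the bench at fixture x 0, y -175 mm. The funnel points mouth up, outer radius 44 mm. It is fixed.
- home_stop (a point): Middle of the home stop's top, 46 mm above the bench, at fixture x 0, y -63 mm: a low block across the channel at the funnel end (the far stop is at y 64 mm).
- lever (a joint): Lever travel along fixture +y, m: 0 = home (stop at the funnel end), up to 0.091 away from the funnel. A spring ball seats every 18 mm: home 0, clicks at 0.018, 0.036, 0.054 (third), 0.072, 0.090. Crests lie midway: leaving a seat takes about 5 N, fading to the crest; once past it the lever jumps by itself into the next seat and stays. It starts in click 1 or 2, or poised between them.
- lever_top (a point): Top centre of the lever, an upright black paddle: 44 mm wide across the channel (fixture x), 22 mm thick along it (y), flat faces from 35 to 95 mm above the bench. This point is 95 mm above the bench, at fixture x 0, y = -45 mm + travel. It moves only along y. A thin rod 40 mm above the bench runs from it to the funnel.
- putter_grip: Loose blue rubber putter grip, 240 x 30 x 26 mm, lying along its x axis; origin at the middle of its underside. Bystander.
- collar: Loose steel shaft clamp collar, ring 38 mm across, 16 mm bore, 14 mm high, lying flat; origin at the centre of its underside. Bystander.
- ferrule: Loose white ferrule, a small tapered plug 16 mm across and 26 mm high, standing; origin at the centre of its underside. Bystander.
- club_head: Loose copper-toned hybrid club head, about 45 x 95 x 38 mm with a slanting hosel 62 mm high at its +y end; origin under the middle of the head. Bystander.

How it is judged:
By the outcome, as a careful person would: the job done as asked, in the order asked, and still so for the second after the job is handed in, with the robot touching nothing.
It also fails if it takes over 61 s, if anything falls off the work surface, if the arm or the gripper's body presses on something with over 40 N, if the wrist force passes 120 N, or if a joint passes its speed limit or range.

ROBOT

A 6-joint arm with a two-finger parallel gripper is mounted at the origin on the work surface. World frame = base frame: x ahead of the robot, y to its left, z up, the work surface at z = 0. Lengths are in m, angles in rad, forces in N, time in s.
With the tool pointing down it reaches from about 0.375 to 0.975 m from the base axis. Payload 3.8 kg.
Tool frame: the origin (TCP) lies midway between the tips of the shut fingers; the grasp point (between the pads) lies 19 mm behind it; z points along the fingers, y is the line along which they close (so a half turn about z gives the same grasp; the last joint's range is limited). The gripper opens to 85 mm and grips with 20 to 120 N. Pads are 22 mm wide; open, the fingers measure 114 mm over their backs; the gripper's body (76 mm by 85 mm) begins 54 mm behind the grasp point. The pads swing forward as they close: fully open they stand 13 mm farther back than shut.
Start: joints at [-0.037, 0.264, 1.604, -0, 1.274, -0.037], TCP at [0.675, -0, 0.231] pointing down, gripper open.
Joint ranges: [-2.63, 2.63], [-0.94, 2.18], [0.31, 2.57], [-1.31, 4.45], [0, 2.66], [-2.55, 2.55]. Speed limits (rad/s): [2.57, 2.57, 3.14, 3.14, 3.14, 3.14].

INTERFACE

Orientations are given as a rotation vector (axis times angle).
In Python, from workcell import bot, imaging gives the robot as it stands.
- The arm moves only by the tool step_arm, never from a script. Its argument "series" is a list of rows, each an object of numbers: "grip": the closure, from -1 (fully open) to 1 (shut); "x", "y", "z": the shift along the tool's x, y, z normalised to -1 to 1, where 1 is 500 mm; "ax", "ay", "az": the turn, a rotation vector about the tool's x, y, z normalised to -1 to 1, where 1 is 30 degrees. A call has 1 to 12 rows; each row is the pose to reach, as a shift and turn from the pose commanded when the call began, along the tool's axes at that moment; what a row does not reach only later rows make up. A row lasts 1/10 s, in which the tool goes at most 50 mm and 8.59 degrees, less where a joint would pass 70% of its speed; a pose out of reach is approached as far as the arm can. A call with a number of a shift or a turn outside -1 to 1 is refused whole. A call with a gripper value outside its range is refused whole. The fingers move at their own pace and stop on an object; "force" is the grip in N (left out, the last holds). Time passes only in rows, so rows that repeat a pose let the fingers close. It gives the time, the measured TCP pose, the force, the opening and the grip force at its end, in the units of the state.
- bot.read_state(): the state, without advancing time (a new reading comes with each control period).
- imaging.read_camera(name): name is "scene" or "side" or "wrist"; returns a dict with "img" (400x640x3 uint8, red, green, blue), "fx", "fy", "cx", "cy" (pixels), "R" (3x3) and "t" (3): a world point X has camera coordinates R X + t. Camera axes: x right, y down, z forward; pixel columns grow to the right and rows downward; lengths in m; the calibration is good to about 2 mm. A picture is of the moment at which its call begins. There is no depth.
- bot.finish_job(): hands the job in; it is judged then, once.
The state is a dict: "time": time; "q": joint angles; "joint_vel": joint speeds; "joint_torque": joint torques, N m; "tool_pos": TCP position; "tcp_rot": TCP orientation; "wrist_force": force on the tool from outside, world axes, zero at the start; "torque": the same for the moment, N m; "width": opening from 0.0 (shut) to 1.0 (fully open); "grip_force": force on a finger pad.
Only numpy, scipy, OpenCV 4.12 (cv2) and the standard library are available. Lean on these libraries where they do the work, as an engineer would, in place of code of your own. Each camera call takes 0.05 s, during which the arm holds its last target. There are 200 camera calls.

## Working session

There is one attempt and no reset: what is moved stays moved. The work goes in short steps, Python scripts to look and compute and a tool call to move; the robot and the scene stay as the last step left them, time stands still between calls to the robot, and variables do not carry over. Pictures are saved under pics/ and viewed, at most 10 in all, crops included, and the job is handed in when it is done.

Besides the shell and the picture viewer there is one more tool, called after "Request:" as a command line: name --argument value ..., lists and objects as JSON in quotes. step_arm: Moves the arm, as the interface text tells. Scaled input: -1 to 1 covers 500 mm each way for a shift and 30 degrees each way for a turn. Its arguments: {"type":"object","properties":{"series":{"type":"array","items":{"type":"object","properties":{"grip":{"type":"number"},"x":{"type":"number","minimum":-1,"maximum":1},"y":{"type":"number","minimum":-1,"maximum":1},"z":{"type":"number","minimum":-1,"maximum":1},"ax":{"type":"number","minimum":-1,"maximum":1},"ay":{"type":"number","minimum":-1,"maximum":1},"az":{"type":"number","minimum":-1,"maximum":1}}}},"force":{"type":"number"}},"required":["series"]}

```bash
mkdir -p pics
python3 - <<'E'
from workcell import bot, imaging
import cv2,numpy as np
for n in ("scene","side"):
    c=imaging.read_camera(n); cv2.imwrite(f"pics/{n}.png",c["img"][:,:,::-1])
    np.savez(f"{n}.npz",**c)
    print(n,c["fx"],c["cx"],c["cy"],np.round(-c["R"].T@c["t"],3))
s=bot.read_state();print(s["time"],s["tool_pos"],s["tcp_rot"],s["wrist_force"],s["width"])
E
```

```text
scene 466.0973276792976 320.63935310731335 195.82264055984686 [1.137 0.39  0.843]
side 503.97591097525896 309.2487109152549 201.43756614126755 [ 0.024 -0.623  0.648]
0.1 [6.74328496e-01 1.97730503e-05 2.30069304e-01] [-2.22037775 -2.22038778  0.00225586] [-0.81606575  0.41884369  0.42607441] 1.0000450267265697
```

View pics/scene.png

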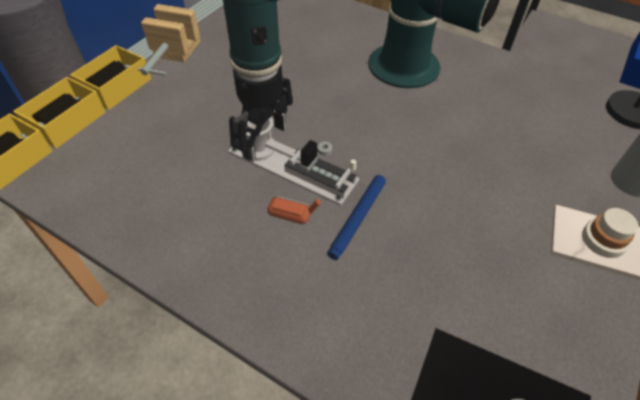

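View pics/side.png

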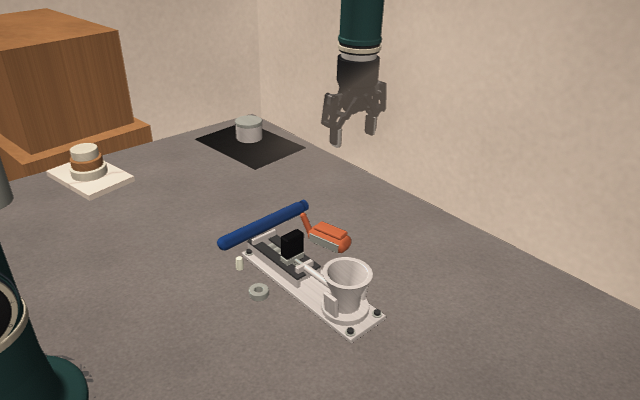

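The scene view shows the fixture around (295,170) with its lever at (310,152). The side view shows the lever at (291,244) and the funnel mouth at (346,272). I'll enlarge both.

Run:
```python
import cv2
a=cv2.imread("pics/side.png")[190:350,205:405]; cv2.imwrite("pics/side2.png",cv2.resize(a,None,fx=3.75,fy=3.75,interpolation=cv2.INTER_CUBIC))
a=cv2.imread("pics/scene.png")[110:270,220:400]; cv2.imwrite("pics/scene2.png",cv2.resize(a,None,fx=3.75,fy=3.75,interpolation=cv2.INTER_CUBIC))
```

```text
(no output)
```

View pics/side2.png

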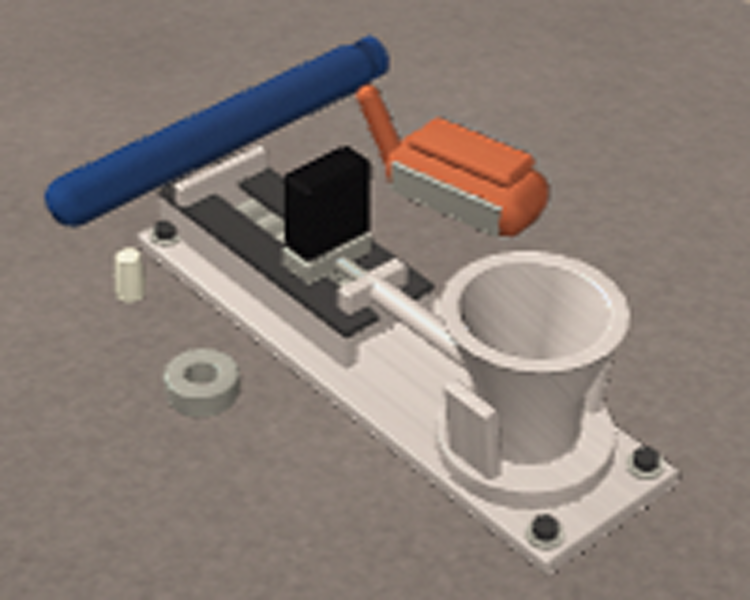

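View pics/scene2.png

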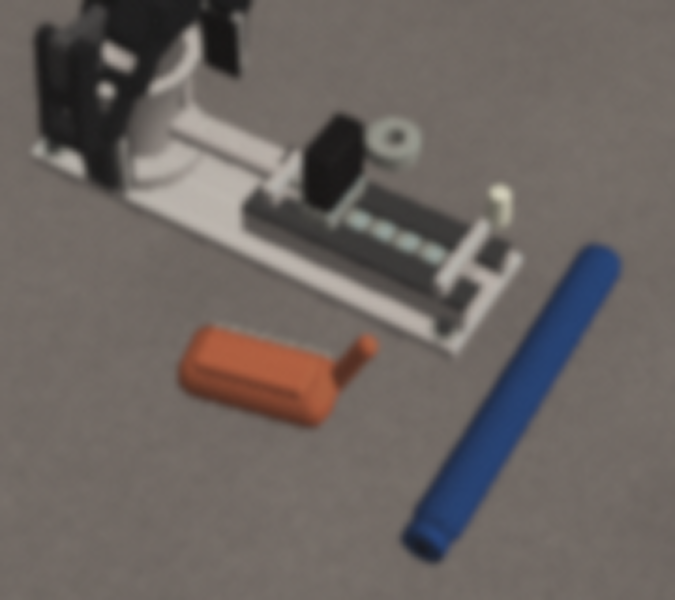

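Side crop: plate corners at (678,472), (548,562) and (140,237), mouth centre (535,311), lever top centre (328,171). Scene crop: plate corners at (35,152), (455,352) and (522,258), lever top about (337,131). Next I'll fit the pose.

```bash
cat > fit.py <<'E'
import numpy as np
from scipy.optimize import least_squares
S=np.load("side.npz");C=np.load("scene.npz")
def pr(c,X):
    p=c["R"]@X+c["t"]; return np.array([c["fx"]*p[0]/p[2]+c["cx"],c["fy"]*p[1]/p[2]+c["cy"]])
ob=[(S,(678,472),(45,-235,10)),(S,(548,562),(-45,-235,10)),(S,(140,237),(-45,85,10)),(S,(535,311),(0,-175,95)),(S,(328,171),"L"),
(C,(35,152),(45,-235,10)),(C,(455,352),(45,85,10)),(C,(522,258),(-45,85,10)),(C,(337,131),"L")]
def W(p,f):
    f=np.array(f)/1e3; c,s=np.cos(p[2]),np.sin(p[2]); return np.array([p[0]+c*f[0]-s*f[1],p[1]+s*f[0]+c*f[1],f[2]])
def r(p):
    o=[]
    for c,u,f in ob:
        if f=="L": f=(0,-45+1e3*p[3],95)
        off=(205,190) if c is S else (220,110)
        o.append(pr(c,W(p,f))-(np.array(u)/3.75+off))
    return np.concatenate(o)
if __name__=="__main__":
    best=min((least_squares(r,[.6,0,a,.03],loss="soft_l1",x_scale=[.1,.1,1,.01]) for a in np.arange(-3,3.2,1)),key=lambda q:q.cost)
    p=best.x;print(p,np.degrees(p[2]));print(r(p).reshape(-1,2).round(1))
    for n,f in dict(home_top=(0,-45,95),lever=(0,-45+1e3*p[3],95),third=(0,9,95),funnel=(0,-175,95)).items(): print(n,W(p,f).round(4))
E
python3 fit.py
```

```text
[0.51507163 0.0177517  0.01769508 0.01618493] 1.0138535021729773
[[ 0.3 -0.4]
 [-0.5  0.5]
 [-1.7 -1. ]
 [-0.7 -0.7]
 [-0.2 -0.9]
 [-2.1 -0.3]
 [-0.7 -0.4]
 [-0.2 -1.2]
 [-2.   1. ]]
home_top [ 0.5159 -0.0272  0.095 ]
lever [ 0.5156 -0.0111  0.095 ]
third [0.5149 0.0268 0.095 ]
funnel [ 0.5182 -0.1572  0.095 ]
```

Request:
step_arm --series '[{"grip":1,"x":0.07,"y":-0.318,"z":0},{"grip":1,"x":0.07,"y":-0.318,"z":0},{"grip":1,"x":0.07,"y":-0.318,"z":0},{"grip":1,"x":0.07,"y":-0.318,"z":0},{"grip":1,"x":0.07,"y":-0.318,"z":0},{"grip":1,"x":0.07,"y":-0.318,"z":0.2},{"grip":1,"x":0.07,"y":-0.318,"z":0.2},{"grip":1,"x":0.07,"y":-0.318,"z":0.2},{"grip":1,"x":0.07,"y":-0.318,"z":0.2}]'

```text
validation failed for argument at $.se...
```

Run:
```python
from workcell import bot, imaging
import cv2
a=imaging.read_camera("side")["img"][150:330,205:405,::-1]
b=imaging.read_camera("scene")["img"][70:250,220:420,::-1]
cv2.imwrite("pics/both.png",cv2.resize(cv2.hconcat([a,b]),None,fx=2,fy=2,interpolation=cv2.INTER_CUBIC))
s=bot.read_state();print(s["time"],s["tool_pos"],s["tcp_rot"],s["wrist_force"],s["width"])
```

```text
0.2 [6.74548765e-01 3.61778096e-05 2.30436545e-01] [-2.22071086e+00 -2.22070617e+00  1.47164230e-03] [-0.6354145   0.12532663 -0.66546846] 1.0017618801514778
```

View pics/both.png

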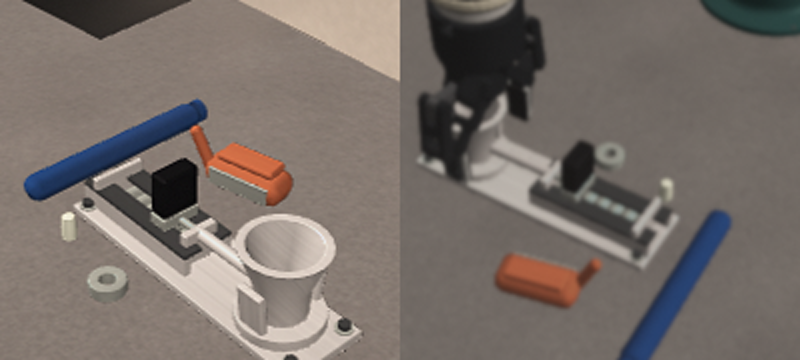

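The call was refused before any motion, so the scene is unchanged. The message is truncated after `$.se...`, so I'll test the format with one minimal row.

Request:
step_arm --series '[{"x":0.07,"y":-0.09,"z":0.0,"ax":0.0,"ay":0.0,"az":0.0,"grip":1.0}]'

```text
time: 0.3
tool_pos: [0.6381, 0.0282, 0.2298]
tcp_rot: [2.224, 2.216, -0.001]
wrist_force: [-0.8, 0.7, 0.3]
width: 0.858
grip_force: 0.0
```

Request:
step_arm --series '[{"x":0.01,"y":-0.236,"z":0.0,"ax":0.0,"ay":0.0,"az":0.0,"grip":1.0},{"x":0.01,"y":-0.236,"z":0.0,"ax":0.0,"ay":0.0,"az":0.0,"grip":1.0},{"x":0.01,"y":-0.236,"z":0.0,"ax":0.0,"ay":0.0,"az":0.0,"grip":1.0},{"x":0.01,"y":-0.236,"z":0.0,"ax":0.0,"ay":0.0,"az":0.0,"grip":1.0},{"x":0.01,"y":-0.236,"z":0.2,"ax":0.0,"ay":0.0,"az":0.0,"grip":1.0},{"x":0.01,"y":-0.236,"z":0.2,"ax":0.0,"ay":0.0,"az":0.0,"grip":1.0},{"x":0.01,"y":-0.236,"z":0.2,"ax":0.0,"ay":0.0,"az":0.0,"grip":1.0},{"x":0.01,"y":-0.236,"z":0.2,"ax":0.0,"ay":0.0,"az":0.0,"grip":1.0}]'

```text
time: 1.1
tool_pos: [0.5176, 0.0356, 0.1309]
tcp_rot: [-2.22, -2.22, 0.003]
wrist_force: [1.0, 1.0, 1.3]
width: -0.001
grip_force: 0.0
```

Run:
```python
from workcell import bot, imaging
import cv2
a=imaging.read_camera("side")["img"][150:330,205:405,::-1]
b=imaging.read_camera("scene")["img"][70:250,220:420,::-1]
cv2.imwrite("pics/both2.png",cv2.resize(cv2.hconcat([a,b]),None,fx=2,fy=2,interpolation=cv2.INTER_CUBIC))
s=bot.read_state();print(s["time"],s["tool_pos"],s["tcp_rot"],s["wrist_force"],s["width"])
```

```text
1.2 [0.52022386 0.03568173 0.13395643] [2.21951147 2.2191855  0.00480768] [0.11281091 0.04685425 0.45963533] 0.0005508056375951423
```

View pics/both2.png

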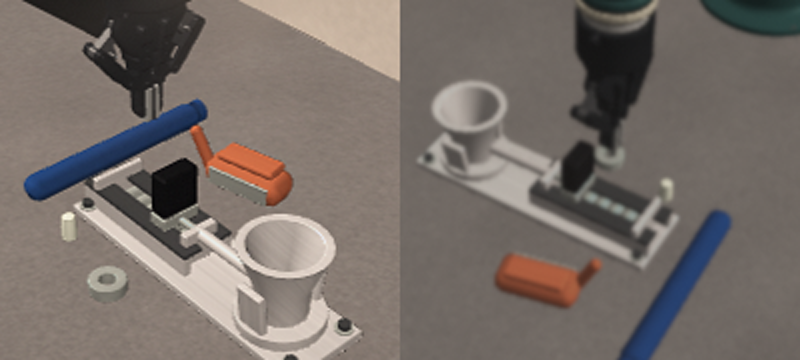

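Both views show the shut fingers above the channel on the far side of the lever, as planned. Descending.

Request:
step_arm --series '[{"x":0.0,"y":-0.008,"z":0.07,"ax":0.0,"ay":0.0,"az":0.0,"grip":1.0},{"x":0.0,"y":-0.008,"z":0.12,"ax":0.0,"ay":0.0,"az":0.0,"grip":1.0},{"x":0.0,"y":-0.008,"z":0.142,"ax":0.0,"ay":0.0,"az":0.0,"grip":1.0},{"x":0.0,"y":-0.008,"z":0.142,"ax":0.0,"ay":0.0,"az":0.0,"grip":1.0},{"x":0.0,"y":-0.008,"z":0.142,"ax":0.0,"ay":0.0,"az":0.0,"grip":1.0}]'

```text
time: 1.7
tool_pos: [0.5155, 0.0357, 0.0623]
tcp_rot: [2.22, 2.22, 0.004]
wrist_force: [-0.5, 0.3, 0.3]
width: -0.001
grip_force: 0.0
```

Request:
step_arm --series '[{"x":-0.02,"y":0.0,"z":0.0,"ax":0.0,"ay":0.0,"az":0.0,"grip":1.0},{"x":-0.036,"y":0.0,"z":0.0,"ax":0.0,"ay":0.0,"az":0.0,"grip":1.0},{"x":-0.04,"y":0.0,"z":0.0,"ax":0.0,"ay":0.0,"az":0.0,"grip":1.0},{"x":-0.044,"y":0.0,"z":0.0,"ax":0.0,"ay":0.0,"az":0.0,"grip":1.0},{"x":-0.048,"y":0.0,"z":0.0,"ax":0.0,"ay":0.0,"az":0.0,"grip":1.0},{"x":-0.052,"y":0.0,"z":0.0,"ax":0.0,"ay":0.0,"az":0.0,"grip":1.0},{"x":-0.056,"y":0.0,"z":0.0,"ax":0.0,"ay":0.0,"az":0.0,"grip":1.0}]'

```text
time: 2.4
tool_pos: [0.514, 0.0086, 0.0609]
tcp_rot: [-2.221, -2.221, -0.003]
wrist_force: [0.2, 4.2, 3.3]
width: -0.001
grip_force: 2.0
```

Request:
step_arm --series '[{"x":-0.004,"y":0.0,"z":0.0,"ax":0.0,"ay":0.0,"az":0.0,"grip":1.0},{"x":-0.008,"y":0.0,"z":0.0,"ax":0.0,"ay":0.0,"az":0.0,"grip":1.0},{"x":-0.012,"y":0.0,"z":0.0,"ax":0.0,"ay":0.0,"az":0.0,"grip":1.0},{"x":-0.016,"y":0.0,"z":0.0,"ax":0.0,"ay":0.0,"az":0.0,"grip":1.0},{"x":-0.02,"y":0.0,"z":0.0,"ax":0.0,"ay":0.0,"az":0.0,"grip":1.0},{"x":-0.024,"y":0.0,"z":0.0,"ax":0.0,"ay":0.0,"az":0.0,"grip":1.0}]'

```text
time: 3.0
tool_pos: [0.513, -0.0047, 0.0599]
tcp_rot: [-2.221, -2.221, 0.001]
wrist_force: [0.1, 1.8, 1.2]
width: 0.0
grip_force: 1.2
```

Request:
step_arm --series '[{"x":-0.002,"y":0.0,"z":0.0,"ax":0.0,"ay":0.0,"az":0.0,"grip":1.0},{"x":-0.004,"y":0.0,"z":0.0,"ax":0.0,"ay":0.0,"az":0.0,"grip":1.0},{"x":-0.006,"y":0.0,"z":0.0,"ax":0.0,"ay":0.0,"az":0.0,"grip":1.0},{"x":-0.006,"y":0.0,"z":0.0,"ax":0.0,"ay":0.0,"az":0.0,"grip":1.0}]'

```text
time: 3.4
tool_pos: [0.5131, -0.0058, 0.06]
tcp_rot: [-2.221, -2.219, -0.002]
wrist_force: [0.4, 7.3, 0.0]
width: -0.002
grip_force: 3.8
```

Request:
step_arm --series '[{"x":-0.003,"y":0.0,"z":0.0,"ax":0.0,"ay":0.0,"az":0.0,"grip":1.0},{"x":-0.006,"y":0.0,"z":0.0,"ax":0.0,"ay":0.0,"az":0.0,"grip":1.0},{"x":-0.006,"y":0.0,"z":0.0,"ax":0.0,"ay":0.0,"az":0.0,"grip":1.0}]'

```text
time: 3.7
tool_pos: [0.5131, -0.0059, 0.06]
tcp_rot: [-2.22, -2.215, -0.007]
wrist_force: [0.6, 20.3, -0.9]
width: -0.003
grip_force: 9.6
```

Home is confirmed: 20 N with no further motion at y = -0.006. Next I'll back off, lift over the lever and come down on the funnel side.

Request:
step_arm --series '[{"x":0.03,"y":0.0,"z":0.0,"ax":0.0,"ay":0.0,"az":0.0,"grip":1.0},{"x":0.05,"y":0.0,"z":0.0,"ax":0.0,"ay":0.0,"az":0.0,"grip":1.0},{"x":0.05,"y":0.0,"z":-0.08,"ax":0.0,"ay":0.0,"az":0.0,"grip":1.0},{"x":0.05,"y":0.0,"z":-0.14,"ax":0.0,"ay":0.0,"az":0.0,"grip":1.0},{"x":0.05,"y":0.0,"z":-0.14,"ax":0.0,"ay":0.0,"az":0.0,"grip":1.0},{"x":-0.03,"y":0.0,"z":-0.14,"ax":0.0,"ay":0.0,"az":0.0,"grip":1.0},{"x":-0.11,"y":0.004,"z":-0.14,"ax":0.0,"ay":0.0,"az":0.0,"grip":1.0},{"x":-0.116,"y":0.004,"z":-0.14,"ax":0.0,"ay":0.0,"az":0.0,"grip":1.0},{"x":-0.116,"y":0.004,"z":-0.14,"ax":0.0,"ay":0.0,"az":0.0,"grip":1.0}]'

```text
time: 4.6
tool_pos: [0.515, -0.0692, 0.1296]
tcp_rot: [-2.224, -2.218, 0.001]
wrist_force: [0.6, 0.5, 0.1]
width: -0.001
grip_force: 0.0
```

Request:
step_arm --series '[{"x":0.0,"y":0.0,"z":0.07,"ax":0.0,"ay":0.0,"az":0.0,"grip":1.0},{"x":0.0,"y":0.0,"z":0.12,"ax":0.0,"ay":0.0,"az":0.0,"grip":1.0},{"x":0.0,"y":0.0,"z":0.138,"ax":0.0,"ay":0.0,"az":0.0,"grip":1.0},{"x":0.0,"y":0.0,"z":0.138,"ax":0.0,"ay":0.0,"az":0.0,"grip":1.0},{"x":0.0,"y":0.0,"z":0.138,"ax":0.0,"ay":0.0,"az":0.0,"grip":1.0}]'

```text
time: 5.1
tool_pos: [0.5161, -0.0678, 0.0619]
tcp_rot: [2.22, 2.222, 0.001]
wrist_force: [0.1, -0.1, 0.2]
width: 0.003
grip_force: 0.0
```

Run:
```python
from workcell import bot, imaging
import cv2
a=imaging.read_camera("side")["img"][150:330,205:405,::-1]
b=imaging.read_camera("scene")["img"][70:250,220:420,::-1]
cv2.imwrite("pics/both3.png",cv2.resize(cv2.hconcat([a,b]),None,fx=2,fy=2,interpolation=cv2.INTER_CUBIC))
s=bot.read_state();print(s["time"],s["tool_pos"],s["wrist_force"])
```

```text
5.2 [ 0.51695082 -0.06823117  0.06281176] [-0.44934062 -0.23391938  0.68200232]
```

View pics/both3.png

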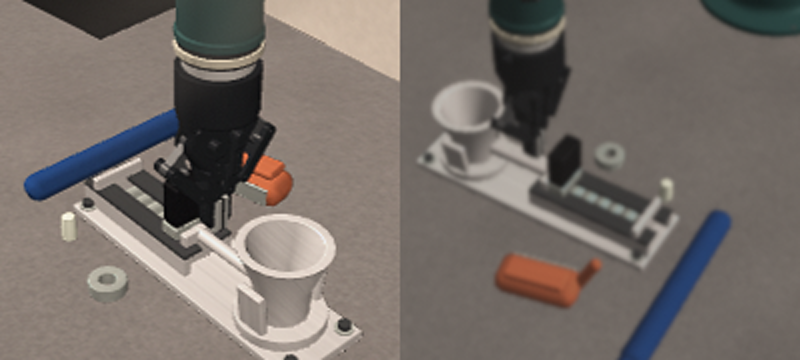

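The fingers stand on the funnel side of the lever, which is home: lever at crop (180,200), fingers at (215,210). Pushing away now, slowly.

Request:
step_arm --series '[{"x":0.02,"y":-0.003,"z":0.002,"ax":0.0,"ay":0.0,"az":0.0,"grip":1.0},{"x":0.03,"y":-0.003,"z":0.004,"ax":0.0,"ay":0.0,"az":0.0,"grip":1.0},{"x":0.034,"y":-0.003,"z":0.004,"ax":0.0,"ay":0.0,"az":0.0,"grip":1.0},{"x":0.038,"y":-0.003,"z":0.004,"ax":0.0,"ay":0.0,"az":0.0,"grip":1.0},{"x":0.041,"y":-0.003,"z":0.004,"ax":0.0,"ay":0.0,"az":0.0,"grip":1.0},{"x":0.041,"y":-0.003,"z":0.004,"ax":0.0,"ay":0.0,"az":0.0,"grip":1.0}]'

```text
time: 5.8
tool_pos: [0.5141, -0.0483, 0.0595]
tcp_rot: [2.22, 2.221, -0.001]
wrist_force: [-0.7, -3.7, 1.5]
width: 0.006
grip_force: 1.8
```

Request:
step_arm --series '[{"x":0.004,"y":0.0,"z":0.0,"ax":0.0,"ay":0.0,"az":0.0,"grip":1.0},{"x":0.008,"y":0.0,"z":0.0,"ax":0.0,"ay":0.0,"az":0.0,"grip":1.0},{"x":0.012,"y":0.0,"z":0.0,"ax":0.0,"ay":0.0,"az":0.0,"grip":1.0},{"x":0.016,"y":0.0,"z":0.0,"ax":0.0,"ay":0.0,"az":0.0,"grip":1.0},{"x":0.02,"y":0.0,"z":0.0,"ax":0.0,"ay":0.0,"az":0.0,"grip":1.0},{"x":0.02,"y":0.0,"z":0.0,"ax":0.0,"ay":0.0,"az":0.0,"grip":1.0}]'

```text
time: 6.4
tool_pos: [0.514, -0.0371, 0.0591]
tcp_rot: [-2.221, -2.221, -0.001]
wrist_force: [0.0, 0.0, -0.3]
width: 0.004
grip_force: 0.0
```

Request:
step_arm --series '[{"x":0.004,"y":0.0,"z":0.0,"ax":0.0,"ay":0.0,"az":0.0,"grip":1.0},{"x":0.008,"y":0.0,"z":0.0,"ax":0.0,"ay":0.0,"az":0.0,"grip":1.0},{"x":0.012,"y":0.0,"z":0.0,"ax":0.0,"ay":0.0,"az":0.0,"grip":1.0},{"x":0.016,"y":0.0,"z":0.0,"ax":0.0,"ay":0.0,"az":0.0,"grip":1.0},{"x":0.016,"y":0.0,"z":0.0,"ax":0.0,"ay":0.0,"az":0.0,"grip":1.0}]'

```text
time: 6.9
tool_pos: [0.514, -0.0302, 0.0592]
tcp_rot: [2.22, 2.222, -0.001]
wrist_force: [0.2, -4.1, 0.3]
width: 0.002
grip_force: 1.8
```

The first click dropped in at the expected place: no force at -37 mm, then contact again at -30 mm. Same pattern for click 2.

Request:
step_arm --series '[{"x":0.004,"y":0.0,"z":0.0,"ax":0.0,"ay":0.0,"az":0.0,"grip":1.0},{"x":0.008,"y":0.0,"z":0.0,"ax":0.0,"ay":0.0,"az":0.0,"grip":1.0},{"x":0.012,"y":0.0,"z":0.0,"ax":0.0,"ay":0.0,"az":0.0,"grip":1.0},{"x":0.016,"y":0.0,"z":0.0,"ax":0.0,"ay":0.0,"az":0.0,"grip":1.0},{"x":0.02,"y":0.0,"z":0.0,"ax":0.0,"ay":0.0,"az":0.0,"grip":1.0},{"x":0.02,"y":0.0,"z":0.0,"ax":0.0,"ay":0.0,"az":0.0,"grip":1.0}]'

```text
time: 7.5
tool_pos: [0.5141, -0.019, 0.0593]
tcp_rot: [-2.221, -2.221, -0.001]
wrist_force: [0.1, -0.6, -0.2]
width: -0.005
grip_force: 0.0
```

Request:
step_arm --series '[{"x":0.004,"y":0.0,"z":0.0,"ax":0.0,"ay":0.0,"az":0.0,"grip":1.0},{"x":0.008,"y":0.0,"z":0.0,"ax":0.0,"ay":0.0,"az":0.0,"grip":1.0},{"x":0.012,"y":0.0,"z":0.0,"ax":0.0,"ay":0.0,"az":0.0,"grip":1.0},{"x":0.016,"y":0.0,"z":0.0,"ax":0.0,"ay":0.0,"az":0.0,"grip":1.0},{"x":0.016,"y":0.0,"z":0.0,"ax":0.0,"ay":0.0,"az":0.0,"grip":1.0}]'

```text
time: 8.0
tool_pos: [0.5141, -0.0122, 0.0594]
tcp_rot: [2.22, 2.222, -0.001]
wrist_force: [-0.8, -4.0, 0.1]
width: 0.002
grip_force: 1.7
```

Click 2 is in, 18 mm further on. Now the third click, then I'll stop as soon as the force vanishes.

Request:
step_arm --series '[{"x":0.004,"y":0.0,"z":0.0,"ax":0.0,"ay":0.0,"az":0.0,"grip":1.0},{"x":0.008,"y":0.0,"z":0.0,"ax":0.0,"ay":0.0,"az":0.0,"grip":1.0},{"x":0.012,"y":0.0,"z":0.0,"ax":0.0,"ay":0.0,"az":0.0,"grip":1.0},{"x":0.016,"y":0.0,"z":0.0,"ax":0.0,"ay":0.0,"az":0.0,"grip":1.0},{"x":0.02,"y":0.0,"z":0.0,"ax":0.0,"ay":0.0,"az":0.0,"grip":1.0},{"x":0.02,"y":0.0,"z":0.0,"ax":0.0,"ay":0.0,"az":0.0,"grip":1.0}]'

```text
time: 8.6
tool_pos: [0.514, -0.001, 0.0592]
tcp_rot: [-2.221, -2.221, -0.001]
wrist_force: [0.0, -0.5, -0.4]
width: 0.001
grip_force: 0.0
```

The force is gone at -1 mm, so the lever has dropped in. Backing off and lifting clear, then a check.

Request:
step_arm --series '[{"x":-0.03,"y":0.0,"z":0.0,"ax":0.0,"ay":0.0,"az":0.0,"grip":1.0},{"x":-0.05,"y":0.0,"z":0.0,"ax":0.0,"ay":0.0,"az":0.0,"grip":1.0},{"x":-0.05,"y":0.0,"z":-0.1,"ax":0.0,"ay":0.0,"az":0.0,"grip":1.0},{"x":-0.05,"y":0.0,"z":-0.2,"ax":0.0,"ay":0.0,"az":0.0,"grip":1.0},{"x":-0.05,"y":0.0,"z":-0.3,"ax":0.0,"ay":0.0,"az":0.0,"grip":1.0},{"x":-0.05,"y":0.0,"z":-0.34,"ax":0.0,"ay":0.0,"az":0.0,"grip":1.0},{"x":-0.05,"y":0.0,"z":-0.34,"ax":0.0,"ay":0.0,"az":0.0,"grip":1.0},{"x":-0.05,"y":0.0,"z":-0.34,"ax":0.0,"ay":0.0,"az":0.0,"grip":1.0}]'

```text
time: 9.4
tool_pos: [0.514, -0.0275, 0.2292]
tcp_rot: [2.222, 2.22, 0.001]
wrist_force: [-0.1, 0.4, 0.5]
width: -0.004
grip_force: 0.0
```

Run:
```python
from workcell import bot, imaging
import cv2
from fit import *
a=imaging.read_camera("side")["img"][190:350,205:405,::-1].copy()
a=cv2.resize(a,None,fx=3.75,fy=3.75,interpolation=cv2.INTER_CUBIC)
p=[.51507,.01775,.017695]
for k in range(6):
    u=(pr(S,W(p,(0,-45+18*k,95)))-(205,190))*3.75; print(k,u.round())
    cv2.circle(a,tuple(int(v) for v in u),4,(0,0,255) if k==3 else (0,255,0),-1)
cv2.imwrite("pics/end.png",a)
s=bot.read_state();print(s["time"],s["tool_pos"],s["wrist_force"])
```

```text
0 [348. 182.]
1 [325. 166.]
2 [302. 151.]
3 [280. 136.]
4 [259. 121.]
5 [238. 106.]
9.45 [ 0.51306312 -0.02727224  0.22784357] [ 0.00709479 -0.50486367 -0.8366587 ]
```

View pics/end.png

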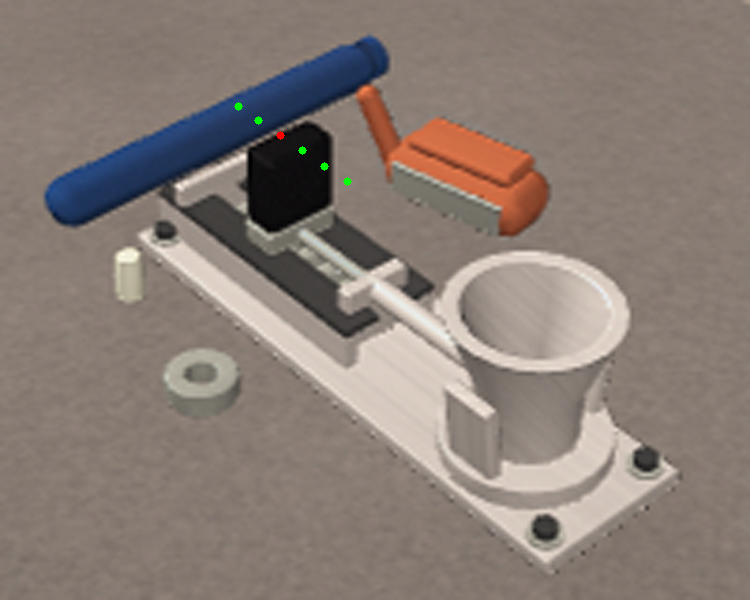

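The lever top now reads about (290,147) in the crop, between marks 2 and 3, although touch says it passed the third crest. I'll check this by measuring the lever's shift in the scene camera for home, start and now.

Run:
```python
from workcell import bot, imaging
import cv2
from fit import *
now=np.ascontiguousarray(imaging.read_camera("scene")["img"][:,:,::-1]); cv2.imwrite("pics/scene_end.png",now)
h=cv2.resize(cv2.imread("pics/both3.png")[:,400:],(200,180),interpolation=cv2.INTER_AREA)
h2=cv2.resize(cv2.imread("pics/both2.png")[:,400:],(200,180),interpolation=cv2.INTER_AREA)
n=now[70:250,220:420]
p=[.51507,.01775,.017695]
def cen(im,tag,box=(60,60,140,110)):
    g=im.max(2)[box[1]:box[3],box[0]:box[2]]; m=(g<40).astype('uint8')
    k,l,st,ce=cv2.connectedComponentsWithStats(m)
    for i in range(1,k):
        if st[i,4]>40: print(tag,st[i],(ce[i]+[box[0]+220,box[1]+70]).round(1))
cen(h,"home",(70,65,105,100)); cen(h2,"start",(70,65,105,100)); cen(n,"now")
for k in range(6): print(k,pr(C,W(p,(0,-45+18*k,65))).round(1))
b=cv2.resize(cv2.hconcat([h,n]),None,fx=2,fy=2,interpolation=cv2.INTER_CUBIC); cv2.imwrite("pics/cmp.png",b)
```

```text
home [  5   4  14  24 242] [301.6 150.2]
start [ 12   7  15  24 248] [308.5 153.1]
now [ 32  17  16  24 259] [319.9 158.4]
0 [301.9 152.5]
1 [308.6 155.4]
2 [315.3 158.4]
3 [322.1 161.4]
4 [329.  164.5]
5 [335.9 167.6]
```

View pics/cmp.png

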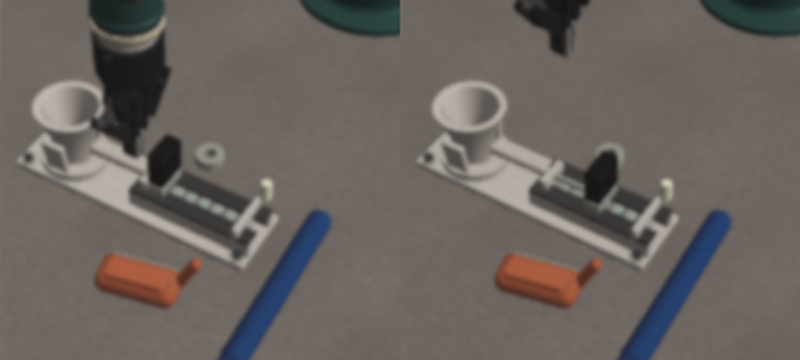

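The scene camera puts home at column 301.6, start at 308.5 (click 1) and the lever now at 319.9. That is 2.7 clicks, about 49 mm: past the third crest at 45 mm but not seated at 54 mm. The dropping force probably lost to friction, so I'll go back down behind it and ease it the last few mm, well short of the next crest at 63 mm.

Request:
step_arm --series '[{"x":0.0,"y":0.0,"z":0.1,"ax":0.0,"ay":0.0,"az":0.0,"grip":1.0},{"x":0.0,"y":0.0,"z":0.2,"ax":0.0,"ay":0.0,"az":0.0,"grip":1.0},{"x":0.0,"y":0.0,"z":0.3,"ax":0.0,"ay":0.0,"az":0.0,"grip":1.0},{"x":0.0,"y":0.0,"z":0.34,"ax":0.0,"ay":0.0,"az":0.0,"grip":1.0},{"x":0.0,"y":0.0,"z":0.34,"ax":0.0,"ay":0.0,"az":0.0,"grip":1.0},{"x":0.02,"y":0.0,"z":0.34,"ax":0.0,"ay":0.0,"az":0.0,"grip":1.0},{"x":0.036,"y":0.0,"z":0.34,"ax":0.0,"ay":0.0,"az":0.0,"grip":1.0},{"x":0.044,"y":0.0,"z":0.34,"ax":0.0,"ay":0.0,"az":0.0,"grip":1.0},{"x":0.048,"y":0.0,"z":0.34,"ax":0.0,"ay":0.0,"az":0.0,"grip":1.0},{"x":0.05,"y":0.0,"z":0.34,"ax":0.0,"ay":0.0,"az":0.0,"grip":1.0},{"x":0.05,"y":0.0,"z":0.34,"ax":0.0,"ay":0.0,"az":0.0,"grip":1.0}]'

```text
time: 10.6
tool_pos: [0.5144, -0.0016, 0.0599]
tcp_rot: [2.22, 2.221, 0.001]
wrist_force: [-0.5, -0.3, 0.7]
width: 0.0
grip_force: 0.0
```

Request:
step_arm --series '[{"x":0.002,"y":0.0,"z":0.0,"ax":0.0,"ay":0.0,"az":0.0,"grip":1.0},{"x":0.004,"y":0.0,"z":0.0,"ax":0.0,"ay":0.0,"az":0.0,"grip":1.0},{"x":0.006,"y":0.0,"z":0.0,"ax":0.0,"ay":0.0,"az":0.0,"grip":1.0},{"x":0.006,"y":0.0,"z":0.0,"ax":0.0,"ay":0.0,"az":0.0,"grip":1.0}]'

```text
time: 11.0
tool_pos: [0.5139, 0.0012, 0.0592]
tcp_rot: [-2.221, -2.221, 0.0]
wrist_force: [-0.6, -0.5, 0.4]
width: -0.002
grip_force: 0.0
```

```bash
cat > cen.py <<'E'
from workcell import bot, imaging
import cv2
g=imaging.read_camera("scene")["img"].max(2)[125:180,290:340]
k,l,st,ce=cv2.connectedComponentsWithStats((g<40).astype('uint8'))
for i in range(1,k):
    if st[i,4]>40: print(st[i],(ce[i]+[290,125]).round(1))
s=bot.read_state();print(s["time"],s["tool_pos"],s["wrist_force"])
E
python3 cen.py
```

```text
[ 10   0  30  47 790] [315.6 144.4]
11.05 [0.51396566 0.00118242 0.05919607] [-0.41022627 -0.06982088  0.12849865]
```

Request:
step_arm --series '[{"x":0.002,"y":0.0,"z":0.0,"ax":0.0,"ay":0.0,"az":0.0,"grip":1.0},{"x":0.004,"y":0.0,"z":0.0,"ax":0.0,"ay":0.0,"az":0.0,"grip":1.0},{"x":0.004,"y":0.0,"z":0.0,"ax":0.0,"ay":0.0,"az":0.0,"grip":1.0}]'

```text
time: 11.35
tool_pos: [0.514, 0.0033, 0.0593]
tcp_rot: [-2.221, -2.222, 0.0]
wrist_force: [0.2, 0.3, 0.6]
width: 0.003
grip_force: 0.0
```

Request:
step_arm --series '[{"x":0.002,"y":0.0,"z":0.0,"ax":0.0,"ay":0.0,"az":0.0,"grip":1.0},{"x":0.004,"y":0.0,"z":0.0,"ax":0.0,"ay":0.0,"az":0.0,"grip":1.0},{"x":0.004,"y":0.0,"z":0.0,"ax":0.0,"ay":0.0,"az":0.0,"grip":1.0}]'

```text
time: 11.65
tool_pos: [0.514, 0.0053, 0.0593]
tcp_rot: [2.221, 2.222, -0.0]
wrist_force: [0.0, -0.3, -0.3]
width: -0.001
grip_force: 0.1
```

Request:
step_arm --series '[{"x":0.002,"y":0.0,"z":0.0,"ax":0.0,"ay":0.0,"az":0.0,"grip":1.0},{"x":0.002,"y":0.0,"z":0.0,"ax":0.0,"ay":0.0,"az":0.0,"grip":1.0}]'

```text
time: 11.85
tool_pos: [0.5141, 0.0056, 0.0593]
tcp_rot: [2.22, 2.221, -0.001]
wrist_force: [0.1, -4.6, 1.2]
width: 0.005
grip_force: 2.0
```

The force rises to 4.6 N at 5.6 mm, one pitch (18 mm) past the click 2 contact, so the lever is against the near wall of seat 3. Backing off to check.

Request:
step_arm --series '[{"x":-0.03,"y":0.0,"z":0.0,"ax":0.0,"ay":0.0,"az":0.0,"grip":1.0},{"x":-0.06,"y":0.0,"z":0.0,"ax":0.0,"ay":0.0,"az":0.0,"grip":1.0},{"x":-0.06,"y":0.0,"z":-0.1,"ax":0.0,"ay":0.0,"az":0.0,"grip":1.0},{"x":-0.06,"y":0.0,"z":-0.2,"ax":0.0,"ay":0.0,"az":0.0,"grip":1.0},{"x":-0.06,"y":0.0,"z":-0.3,"ax":0.0,"ay":0.0,"az":0.0,"grip":1.0},{"x":-0.06,"y":0.0,"z":-0.36,"ax":0.0,"ay":0.0,"az":0.0,"grip":1.0},{"x":-0.06,"y":0.0,"z":-0.36,"ax":0.0,"ay":0.0,"az":0.0,"grip":1.0},{"x":-0.06,"y":0.0,"z":-0.36,"ax":0.0,"ay":0.0,"az":0.0,"grip":1.0}]'

```text
time: 12.65
tool_pos: [0.5145, -0.0247, 0.2402]
tcp_rot: [2.222, 2.219, 0.002]
wrist_force: [-0.5, 0.0, -0.8]
width: 0.001
grip_force: 0.0
```

```bash
python3 cen.py
```

```text
[ 24  22  16  25 260] [321.9 159. ]
12.7 [ 0.51340668 -0.02441955  0.23842743] [ 0.1688153  -0.53256215 -0.34695683]
```

The lever now reads column 321.9, which is 20.3 px from home against 20.2 predicted for click 3. It's seated and the arm is clear, so I'm handing in.

```bash
python3 -c "
from workcell import bot
print(bot.finish_job())"
```

```text
the job is handed in; nothing more can be done
None
```

The lever went fully home (20 N against the stop), then out to the third click; it first stopped about 5 mm short of seating, so I eased it in, confirmed by touch and camera, and handed in with the arm clear and the loose parts untouched (judge's result not shown).

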